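# Fit the second bag hook onto the packing rack

### The arm

A 7-joint arm with a two-finger parallel gripper is mounted at the origin on the work surface. World frame = base frame: x ahead of the robot, y to its left, z up, the work surface at z = 0. Lengths are in m, angles in rad, forces in N, time in s.
With the tool pointing down it reaches from about 0.4 to 0.85 m from the base axis. Payload 10.4 kg.
Tool frame: the origin (TCP) lies between the finger pads; the fingertips stand 11 mm ahead of it and the grasp point (between the pads) lies 8 mm behind it (r.tcp_to_tips is the distance from the TCP to the fingertips, in m); z points along the fingers, y is the line along which they close (so a half turn about z gives the same grasp; the last joint's range is limited). The gripper opens to 87 mm and grips with 3 to 60 N. Pads are 19 mm wide; open, the fingers measure 117 mm over their backs; the gripper's body (75 mm by 190 mm) begins 51 mm behind the grasp point.
Start: joints at [1.186, 0.332, -0.065, 1.46, 0.022, 1.35, -0.088], TCP at [0.221, -0.585, 0.234] pointing down, gripper open.
Joint ranges: [-2.6, 2.6], [-0.5, 2.12], [-1.47, 1.34], [0.16, 2.42], [-1.27, 4.41], [0.06, 2.06], [-2.6, 2.6]. Speed limits (rad/s): [2.22, 2.22, 2.79, 2.79, 3.14, 3.14, 3.14].

### API

Orientations are given as a unit quaternion [x, y, z, w].
In Python, from bench import r gives the robot as it stands. The module is installed in compiled form; this text tells all that it offers.
- The arm moves only by the shell command python3 -m crank 'ROWS' [FORCE]. ROWS is JSON, a list of rows, each an object of numbers: "claw": the closure, from -1 (fully open) to 1 (shut); "dx", "dy", "dz": the shift along the tool's x, y, z each as a share of 3 cm, from -1 to 1; "ax", "ay", "az": the turn, a rotation vector about the tool's x, y, z each as a share of 6 degrees, from -1 to 1. A call has 1 to 8 rows; each row shifts and turns the commanded pose from where the row before left it, along the tool's axes as they then stand; what a row does not reach is not made up. A row lasts 1/12 s, in which the tool goes at most 41.7 mm and 7.16 degrees, less where a joint would pass 70% of its speed; a pose out of reach is approached as far as the arm can. A call with a number of a shift or a turn outside -1 to 1 is refused whole. A call with a gripper value outside its range is refused whole. The fingers move at their own pace and stop on an object; FORCE is the grip in N (left out, the last holds). Time passes only in rows, so rows that do not move let the fingers close. It gives the time, the measured TCP pose, the force, the opening and the grip force at its end, in the units of the state.
- r.read_state(): the state, without advancing time (a new reading comes with each control period).
- r.camera(name): name is "scene" or "top" or "wrist"; returns a dict with "color" (420x560x3 uint8, red, green, blue), "mtx" (3x3 intrinsics, pixels), "k1" (the pictures are not rectified: a ray, as slopes to the right and down, at radius r is drawn at 1 + k1 r^2 times it, then the intrinsics apply), "R" (3x3) and "t" (3): a world point X has camera coordinates R X + t; the wrist camera has in their place "hand_eye" (4x4, takes a point from camera to tool coordinates, whose origin is the TCP and whose axes are the flange's). Camera axes: x right, y down, z forward; pixel columns grow to the right and rows downward; lengths in m; the calibration is good to about 2 mm. A picture is of the moment at which its call begins: read the wrist's pose just before it. There is no depth.
- r.close_job(): hands the job in; it is judged then, once.
The state is a dict: "time": time; "joint_positions": joint angles; "joint_vel": joint speeds; "joint_torque": joint torques, N m; "ee_pos": TCP position; "eef_rot": TCP orientation; "ft_force": force on the tool from outside, world axes, zero at the start; "torque": the same for the moment, N m; "width": finger opening in m; "grip_force": force on a finger pad.
Only numpy, scipy, OpenCV 4.12 (cv2) and the standard library are available. Lean on these libraries where they do the work, as an engineer would, in place of code of your own. Each camera call takes 0.05 s, during which the arm holds its last target. There are 200 camera calls.

### The job

Put the loose bag hook onto the packing rack: bring its white runner to the open end of the slotted rail, feed it in and slide it along inside until it meets the stop of the seat clamp, then let it down so that it sits in the seat's pocket. Do it gently by feel, never jamming or ramming it, let go at the end, and leave the food tubs and the other things on the table where they are.

Things in the scene. Friction and masses are not known exactly. Their poses are not given: they have to be found in the camera images.
- rack: White base plate, two posts and a level aluminium rail, 345 long, 15 deep, 36 high, top 258 mm up. Fixed; origin on the table under the rail. Rail: cavity 9 deep x 30 high; a slot along its +x face, from 12 below to 3 mm above the centre line; open at its +y end, capped at the other, where a like hook hangs (leave it). A dark seat clamp with a black thumb screw on top sits on it.
- rail_mouth (a point): Centre of the rail's cavity at its open end, 240 mm up. y points out of the mouth (the hook travels to -y), x out of the slot, z up. The seat clamp is set anywhere along the rail, not measured: its rigid stop halts the runner's middle 145 to 215 mm in. At it the floor has a pocket 63 long, 5 deep: only within 3 mm of the stop can the runner sink in, its middle ending 6 mm below the centre line.
- hook_slider (a point): Middle of the loose hook's white nylon runner: 60 long (along the hook's y), 7 thick (x), 28 high (z), ends bevelled over their last 3 mm (to 22 high, 3 thick). Hook axes: x towards the prongs, z up. It has 1 mm play all round in the cavity and runs easily. A neck 6 mm high, 26 long joins it to the hook through the slot. On the rail the hook's axes match the mouth's.
- hook_grip (a point): Middle of the loose hook's black thumb grip, 18 (x) x 22 (y) x 36 (z) mm, top 16 mm higher: the place to hold it, from above, fingers on the two faces across y, tips at most 15 mm lower so they clear the rail. Lies 30 mm in +x and 38 mm above the runner's middle. Same axes as hook_slider.
- hook: The loose cast-aluminium bag hook, about 0.14 kg, 109 mm high, standing on the table at the start; origin under the middle of its arm. Foot 46 mm wide, two prongs reach 71 mm towards +x, 35 mm high; the runner's middle lies at x -30, z 55 mm, the grip's at z 93 mm. Let go inside the rail, it leans forward by up to about 0.1 rad.
- tub0: Round food tub with red lid, 118 mm across, 67 high, on the table; origin under its middle. Leave it.
- tub1: Another such red-lidded tub. Leave it.
- tub2: Another such red-lidded tub. Leave it.
- clam0: Clear hinged food box, 119 x 179 x 65 mm, origin under its middle. Leave it.
- marker: Black marker pen, 140 mm long, lying along its x, 16 thick. Leave it.
- tape_dispenser: Grey tape dispenser 150 x 55 x 84 mm, origin under its middle. Leave it.

How it is judged:
By the outcome, as a careful person would: the job done as asked, in the order asked, and still so for the second after the job is handed in, with the robot touching nothing.
It also fails if it takes over 70 s, if anything falls off the work surface, if the arm or the gripper's body presses on something with over 40 N, if the wrist force passes 120 N, or if a joint passes its speed limit or range.

## Working session

There is one attempt and no reset: what is moved stays moved. The work goes in short steps, Python scripts to look and compute and a shell command to move; the robot and the scene stay as the last step left them, time stands still between calls to the robot, and variables do not carry over. Pictures are saved under pics/ and viewed, at most 12 in all, crops included, and the job is handed in when it is done.

```bash
mkdir -p pics
python3 - <<'E'
from bench import r
import cv2,pickle,numpy as np
d={}
s=r.read_state();print(s)
for n in("scene","top","wrist"):
    c=r.camera(n);d[n]=c;cv2.imwrite(f"pics/{n}0.png",c["color"][:,:,::-1])
    print(n,{k:np.round(v,3).tolist() for k,v in c.items() if k!="color"})
pickle.dump((s,d),open("v0.pkl","wb"))
E
```

```text
{'time': 0.0, 'joint_positions': array([ 1.18639251,  0.33289766, -0.06470266,  1.46095404,  0.02157665,
        1.34988608, -0.0885005 ]), 'joint_vel': array([-0.00023062,  0.00042851, -0.00116554,  0.00054768,  0.00128422,
       -0.00063377, -0.00083151]), 'joint_torque': array([ 8.93438137e-04, -6.23248601e+01,  2.54878902e-02, -3.89902568e+01,
       -6.12929603e-02,  3.95828008e-02,  8.76474496e-05]), 'ee_pos': array([ 0.22109713, -0.5841851 ,  0.23273175]), 'eef_rot': array([ 9.83679934e-01,  1.79925712e-01, -1.51674687e-04, -7.09337818e-04]), 'ft_force': array([0.02027145, 0.85776195, 0.03128495]), 'torque': array([-0.01816427, -0.0099135 ,  0.0546649 ]), 'grip_force': 0.0, 'width': 0.08712519669647256}
scene {'mtx': [[411.089, 0.0, 276.586], [0.0, 411.089, 210.633], [0.0, 0.0, 1.0]], 'k1': -0.001, 'R': [[-0.753, 0.658, 0.025], [0.399, 0.486, -0.778], [-0.523, -0.576, -0.628]], 't': [0.435, -0.121, 1.688]}
top {'mtx': [[540.844, 0.0, 274.714], [0.0, 540.844, 211.426], [0.0, 0.0, 1.0]], 'k1': -0.101, 'R': [[0.005, -1.0, 0.005], [-0.99, -0.006, -0.143], [0.143, -0.005, -0.99]], 't': [0.018, 0.612, 1.386]}
wrist {'mtx': [[334.683, 0.0, 277.843], [0.0, 334.683, 208.765], [0.0, 0.0, 1.0]], 'k1': -0.072, 'hand_eye': [[-0.001, -0.953, -0.304, 0.084], [1.0, -0.001, 0.001, -0.001], [-0.001, -0.304, 0.953, -0.152], [0.0, 0.0, 0.0, 1.0]]}
```

View pics/scene0.png

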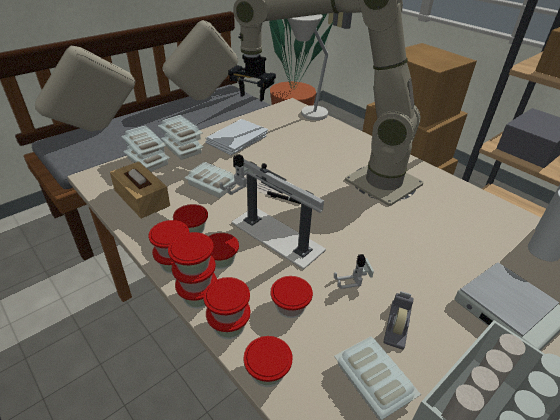

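View pics/top0.png

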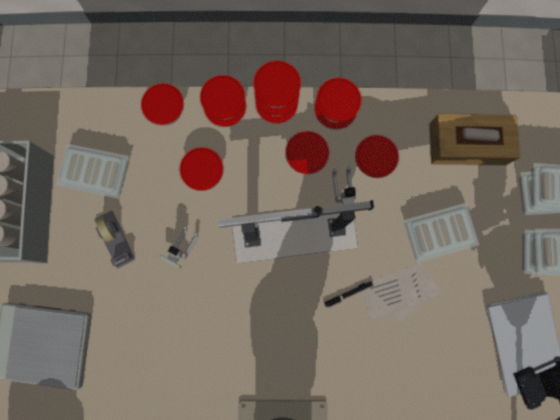

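The top view shows the loose hook at about (178,250), the rail from its mouth at (220,222) to (372,205), and the clamp near (317,210). In the scene view, the mouth is at about (322,206) and the hook's grip at (361,263). I'll enlarge these areas.

Run:
```python
import pickle,cv2,numpy as np
s,d=pickle.load(open("v0.pkl","rb"))
t=d["top"]["color"][190:280,155:265,::-1]; q=d["scene"]["color"][150:300,225:385,::-1]
a=cv2.resize(t,None,fx=400/110,fy=400/110,interpolation=3)
b=cv2.resize(q,None,fx=2.5,fy=2.5,interpolation=3)
o=np.zeros((400,800,3),np.uint8);o[:a.shape[0],:400]=a[:, :400];o[:b.shape[0],400:]=b
cv2.imwrite("pics/crop.png",o)
```

```text
(no output)
```

View pics/crop.png

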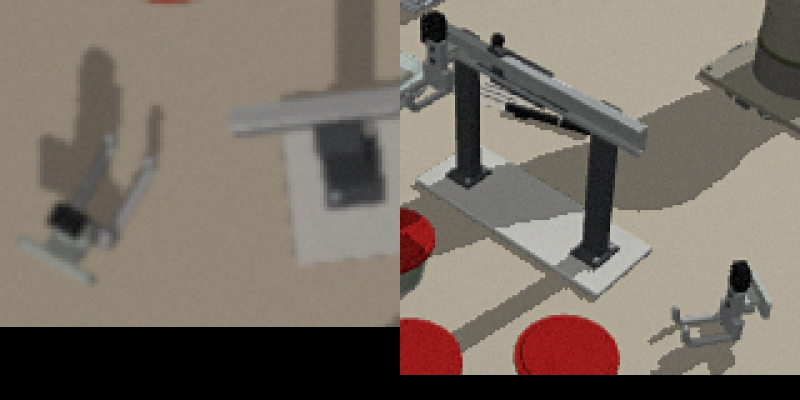

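```bash
cat > h.py <<'E'
import numpy as np,cv2
def ray(c,uv,pose=None):
    p=cv2.undistortPoints(np.array(uv,float).reshape(-1,1,2),c["mtx"],np.array([c["k1"],0,0,0,0.]))[:,0]
    p=np.c_[p,np.ones(len(p))]
    if "hand_eye" in c:
        from scipy.spatial.transform import Rotation as Ro
        R=Ro.from_quat(pose["eef_rot"]).as_matrix();H=c["hand_eye"]
        return R@H[:3,3]+pose["ee_pos"],p@(R@H[:3,:3]).T
    return -c["R"].T@c["t"],p@c["R"]
def onz(c,uv,z,pose=None):
    o,d=ray(c,uv,pose);return o+d*((np.array(z)-o[2])/d[:,2])[:,None]
def tri(rs):
    A=0;b=0
    for o,d in rs:
        d=d/np.linalg.norm(d);P=np.eye(3)-np.outer(d,d);A=A+P;b=b+P@o
    return np.linalg.solve(A,b)
def proj(c,X,pose=None):
    X=np.atleast_2d(X)
    if "hand_eye" in c:
        from scipy.spatial.transform import Rotation as Ro
        R=Ro.from_quat(pose["eef_rot"]).as_matrix();H=c["hand_eye"]
        Y=((X-pose["ee_pos"])@R-H[:3,3])@H[:3,:3]
    else: Y=X@c["R"].T+c["t"]
    return cv2.projectPoints(Y,np.zeros(3),np.zeros(3),c["mtx"],np.array([c["k1"],0,0,0,0.]))[0][:,0]
E
python3 - <<'E'
import pickle;from h import *
s,d=pickle.load(open("v0.pkl","rb"));np.set_printoptions(precision=4,suppress=True)
T=d["top"];S=d["scene"]
print("rail end mid, far end",onz(T,[(218.8,223.5),(372,205)],.258))
print("clamp",onz(T,[(317,210)],.27))
print("runner ends(top z69)",onz(T,[(160,256),(181,267)],.066))
print("prong tips",onz(T,[(185.3,228),(196.8,233.5)],.035))
print("griptop T",onz(T,[(172.5,248.5)],.109),"S",onz(S,[(361,256)],.109))
print("rail end tri",onz(S,[(323,200.5)],.258),"screw",onz(S,[(264,167)],.28))
E
```

```text
rail end mid, far end [[ 0.5526  0.1474  0.258 ]
 [ 0.5966 -0.1971  0.258 ]]
clamp [[ 0.5827 -0.0716  0.27  ]]
runner ends(top z69) [[0.4904 0.3172 0.066 ]
 [0.4626 0.2619 0.066 ]]
prong tips [[0.5671 0.2585 0.035 ]
 [0.5526 0.2275 0.035 ]]
griptop T [[0.5069 0.2773 0.109 ]] S [[0.5021 0.2821 0.109 ]]
rail end tri [[0.5477 0.1534 0.258 ]] screw [[ 0.5882 -0.0563  0.28  ]]
```

```bash
R='{"dx":0.92,"dy":-0.8,"dz":-0.18}'; python3 -m crank '[{"dx":0.92,"dy":-0.8,"dz":-0.25},{"dx":0.92,"dy":-0.8,"dz":-0.25},{"dx":0.92,"dy":-0.8,"dz":-0.25},{"dx":0.92,"dy":-0.8,"dz":-0.25},{"dx":0.92,"dy":-0.8,"dz":-0.25},{"dx":0.92,"dy":-0.8,"dz":-0.25},{"dx":0.92,"dy":-0.8,"dz":-0.25},{"dx":0.92,"dy":-0.8,"dz":-0.25}]' 20
cat > g.py <<'E'
# world delta + yaw -> tool units
import sys;from bench import r;import numpy as np
from scipy.spatial.transform import Rotation as Ro
def to(p,yawy=None,p0=None):
    s=r.read_state();R=Ro.from_quat(s["eef_rot"]).as_matrix()
    d=R.T@(np.array(p)-s["ee_pos"])
    print("tcp",s["ee_pos"].round(4),"t",round(s["time"],2),"z",R[:,2].round(4),"yang",np.degrees(np.arctan2(R[1,1],R[0,1])).round(2))
    print("units",(d/.03).round(2),"j",s["joint_positions"].round(2),"F",s["ft_force"].round(2),s["torque"].round(2))
    if yawy is not None:
        a=np.radians(yawy);Y=np.array([np.cos(a),np.sin(a),0]);Z=np.array([0,0,-1.]);G=np.c_[np.cross(Y,Z),Y,Z]
        print("turn units",(np.degrees(Ro.from_matrix(R.T@G).as_rotvec())/6).round(3))
if __name__=="__main__":
    v=[float(x) for x in sys.argv[1:]];to(v[:3],*v[3:])
E
python3 g.py 0.44 -0.15 .30 -116.7
```

```text
tcp [ 0.2211 -0.5843  0.233 ] t 0.15 z [-4.e-04  1.e-03 -1.e+00] yang -69.27
units [ 11.95 -10.96  -2.22] j [ 1.19  0.33 -0.06  1.46  0.02  1.35 -0.09] F [-0.16  0.25 -0.08] [0.01 0.01 0.01]
turn units [-9.000e-03  5.000e-03  7.905e+00]invalid input at $[0]: expected keys claw, dx, dy, dz, ax, ay, az
```

```bash
python3 -m crank '[{"claw":-1,"dx":0.92,"dy":-0.8,"dz":-0.25,"ax":0,"ay":0,"az":0},{"claw":-1,"dx":0.92,"dy":-0.8,"dz":-0.25,"ax":0,"ay":0,"az":0},{"claw":-1,"dx":0.92,"dy":-0.8,"dz":-0.25,"ax":0,"ay":0,"az":0},{"claw":-1,"dx":0.92,"dy":-0.8,"dz":-0.25,"ax":0,"ay":0,"az":0},{"claw":-1,"dx":0.92,"dy":-0.8,"dz":-0.25,"ax":0,"ay":0,"az":0},{"claw":-1,"dx":0.92,"dy":-0.8,"dz":-0.25,"ax":0,"ay":0,"az":0},{"claw":-1,"dx":0.92,"dy":-0.8,"dz":-0.25,"ax":0,"ay":0,"az":0},{"claw":-1,"dx":0.92,"dy":-0.8,"dz":-0.25,"ax":0,"ay":0,"az":0}]' 20
python3 g.py 0.44 -0.15 .30 -116.7
```

```text
time: 0.82
ee_pos: [0.3602, -0.3251, 0.2938]
eef_rot: [0.984, 0.18, -0.0, 0.0]
ft_force: [0.7, -0.4, 1.0]
width: 0.0868
grip_force: 0.0
tcp [ 0.3602 -0.3251  0.2938] t 0.82 z [-2.e-04 -3.e-04 -1.e+00] yang -69.27
units [ 4.55 -4.52 -0.21] j [ 0.91  0.01 -0.27  1.71  0.    1.42 -0.57] F [ 0.72 -0.4   1.  ] [-0.01 -0.04 -0.02]
turn units [3.000e-03 2.000e-03 7.904e+00]
```

```bash
python3 -m crank '[{"claw":-1,"dx":0.92,"dy":-0.9,"dz":-0.05,"ax":0,"ay":0,"az":0},{"claw":-1,"dx":0.92,"dy":-0.9,"dz":-0.05,"ax":0,"ay":0,"az":0},{"claw":-1,"dx":0.92,"dy":-0.9,"dz":-0.05,"ax":0,"ay":0,"az":0},{"claw":-1,"dx":0.92,"dy":-0.9,"dz":-0.05,"ax":0,"ay":0,"az":0},{"claw":-1,"dx":0.5,"dy":-1,"dz":0,"ax":0,"ay":0,"az":0},{"claw":-1,"dx":0.4,"dy":-1,"dz":0,"ax":0,"ay":0,"az":0},{"claw":-1,"dx":0.4,"dy":-1,"dz":0,"ax":0,"ay":0,"az":0},{"claw":-1,"dx":0.4,"dy":-1,"dz":0,"ax":0,"ay":0,"az":0}]' 20
python3 g.py 0.43 0.26 .30 -116.7
```

```text
time: 1.48
ee_pos: [0.4297, -0.0548, 0.2994]
eef_rot: [0.984, 0.18, -0.0, 0.0]
ft_force: [0.9, 0.1, 1.1]
width: 0.0869
grip_force: 0.0
tcp [ 0.4297 -0.0548  0.2994] t 1.48 z [-2.e-04 -3.e-04 -1.e+00] yang -69.26
units [ 3.73 -9.81 -0.02] j [ 0.65 -0.11 -0.57  1.8  -0.06  1.44 -1.12] F [0.95 0.11 1.08] [ 0.03 -0.06 -0.05]
turn units [3.000e-03 2.000e-03 7.907e+00]
```

```bash
python3 -m crank '[{"claw":-1,"dx":0.37,"dy":-1,"dz":0,"ax":0,"ay":0,"az":0},{"claw":-1,"dx":0.37,"dy":-1,"dz":0,"ax":0,"ay":0,"az":0},{"claw":-1,"dx":0.37,"dy":-1,"dz":0,"ax":0,"ay":0,"az":0},{"claw":-1,"dx":0.37,"dy":-1,"dz":0,"ax":0,"ay":0,"az":0},{"claw":-1,"dx":0.37,"dy":-1,"dz":0,"ax":0,"ay":0,"az":0},{"claw":-1,"dx":0.37,"dy":-1,"dz":0,"ax":0,"ay":0,"az":0},{"claw":-1,"dx":0.37,"dy":-1,"dz":0,"ax":0,"ay":0,"az":0},{"claw":-1,"dx":0.37,"dy":-1,"dz":0,"ax":0,"ay":0,"az":0}]' 20
python3 -m crank '[{"claw":-1,"dx":0,"dy":0,"dz":0,"ax":0,"ay":0,"az":1},{"claw":-1,"dx":0,"dy":0,"dz":0,"ax":0,"ay":0,"az":1},{"claw":-1,"dx":0,"dy":0,"dz":0,"ax":0,"ay":0,"az":1},{"claw":-1,"dx":0,"dy":0,"dz":0,"ax":0,"ay":0,"az":1},{"claw":-1,"dx":0,"dy":0,"dz":0,"ax":0,"ay":0,"az":1},{"claw":-1,"dx":0,"dy":0,"dz":0,"ax":0,"ay":0,"az":1},{"claw":-1,"dx":0,"dy":0,"dz":0,"ax":0,"ay":0,"az":1},{"claw":-1,"dx":0,"dy":0,"dz":0,"ax":0,"ay":0,"az":0}]' 20
python3 g.py 0.47 0.29 .25 -117
```

```text
time: 2.15
ee_pos: [0.4277, 0.2009, 0.2997]
eef_rot: [0.984, 0.18, 0.0, 0.0]
ft_force: [0.1, -1.0, 0.5]
width: 0.0873
grip_force: 0.0
time: 2.82
ee_pos: [0.428, 0.1993, 0.2994]
eef_rot: [0.982, -0.187, -0.0, 0.0]
ft_force: [-0.2, 0.8, -0.5]
width: 0.0872
grip_force: 0.0
tcp [0.428  0.1993 0.2994] t 2.82 z [-2.e-04 -3.e-04 -1.e+00] yang -111.56
units [ 0.19 -3.33  1.65] j [ 0.4   0.01 -0.92  1.7   0.01  1.44 -2.47] F [-0.23  0.77 -0.46] [ 0.02  0.06 -0.02]
turn units [0.003 0.    0.907]
```

```bash
python3 -m crank '[{"claw":-1,"dx":0,"dy":0,"dz":0,"ax":0,"ay":0,"az":-1},{"claw":-1,"dx":0,"dy":0,"dz":0,"ax":0,"ay":0,"az":-1},{"claw":-1,"dx":0,"dy":0,"dz":0,"ax":0,"ay":0,"az":-1},{"claw":-1,"dx":0,"dy":0,"dz":0,"ax":0,"ay":0,"az":-1},{"claw":-1,"dx":0,"dy":0,"dz":0,"ax":0,"ay":0,"az":-1},{"claw":-1,"dx":0,"dy":0,"dz":0,"ax":0,"ay":0,"az":-1},{"claw":-1,"dx":0,"dy":0,"dz":0,"ax":0,"ay":0,"az":-1},{"claw":-1,"dx":0,"dy":0,"dz":0,"ax":0,"ay":0,"az":-1}]' >/dev/null
python3 -m crank '[{"claw":-1,"dx":0,"dy":0,"dz":0,"ax":0,"ay":0,"az":-1},{"claw":-1,"dx":0,"dy":0,"dz":0,"ax":0,"ay":0,"az":-1},{"claw":-1,"dx":0,"dy":0,"dz":0,"ax":0,"ay":0,"az":-1},{"claw":-1,"dx":0,"dy":0,"dz":0,"ax":0,"ay":0,"az":-1},{"claw":-1,"dx":0,"dy":0,"dz":0,"ax":0,"ay":0,"az":-1},{"claw":-1,"dx":0,"dy":0,"dz":0,"ax":0,"ay":0,"az":-1},{"claw":-1,"dx":0,"dy":0,"dz":0,"ax":0,"ay":0,"az":-1},{"claw":-1,"dx":0,"dy":0,"dz":0,"ax":0,"ay":0,"az":-1}]' >/dev/null
python3 -m crank '[{"claw":-1,"dx":0,"dy":0,"dz":0,"ax":0,"ay":0,"az":-1},{"claw":-1,"dx":0,"dy":0,"dz":0,"ax":0,"ay":0,"az":-1},{"claw":-1,"dx":0,"dy":0,"dz":0,"ax":0,"ay":0,"az":-1},{"claw":-1,"dx":0,"dy":0,"dz":0,"ax":0,"ay":0,"az":-1},{"claw":-1,"dx":0,"dy":0,"dz":0,"ax":0,"ay":0,"az":-1},{"claw":-1,"dx":0,"dy":0,"dz":0,"ax":0,"ay":0,"az":-1},{"claw":-1,"dx":0,"dy":0,"dz":0,"ax":0,"ay":0,"az":-1},{"claw":-1,"dx":0,"dy":0,"dz":0,"ax":0,"ay":0,"az":-1}]' >/dev/null
python3 -m crank '[{"claw":-1,"dx":0,"dy":0,"dz":0,"ax":0,"ay":0,"az":-1},{"claw":-1,"dx":0,"dy":0,"dz":0,"ax":0,"ay":0,"az":-1},{"claw":-1,"dx":0,"dy":0,"dz":0,"ax":0,"ay":0,"az":-1},{"claw":-1,"dx":0,"dy":0,"dz":0,"ax":0,"ay":0,"az":-1},{"claw":-1,"dx":0,"dy":0,"dz":0,"ax":0,"ay":0,"az":-1},{"claw":-1,"dx":0,"dy":0,"dz":0,"ax":0,"ay":0,"az":-0.15},{"claw":-1,"dx":0,"dy":0,"dz":0,"ax":0,"ay":0,"az":0}]'
python3 g.py 0.5 0.28 .23 63.3
```

```text
time: 5.4
ee_pos: [0.4281, 0.1994, 0.2995]
eef_rot: [0.228, 0.974, -0.0, -0.0]
ft_force: [-0.4, -0.3, -0.5]
width: 0.0868
grip_force: 0.0
tcp [0.4281 0.1994 0.2995] t 5.4 z [-0.e+00 -2.e-04 -1.e+00] yang 63.66
units [-0.96  3.47  2.32] j [ 0.42  0.01 -0.94  1.7   0.01  1.44  0.59] F [-0.38 -0.31 -0.48] [-0.01 -0.13  0.03]
turn units [-0.002  0.     0.061]
```

Now I'll go above the hook and look from close by.

```bash
python3 -m crank '[{"claw":-1,"dx":-0.24,"dy":0.87,"dz":0.5,"ax":0,"ay":0,"az":0},{"claw":-1,"dx":-0.24,"dy":0.87,"dz":0.5,"ax":0,"ay":0,"az":0},{"claw":-1,"dx":-0.24,"dy":0.87,"dz":0.5,"ax":0,"ay":0,"az":0},{"claw":-1,"dx":-0.24,"dy":0.87,"dz":0.5,"ax":0,"ay":0,"az":0},{"claw":-1,"dx":0,"dy":0,"dz":0,"ax":0,"ay":0,"az":0},{"claw":-1,"dx":0,"dy":0,"dz":0,"ax":0,"ay":0,"az":0}]'
python3 - <<'E'
from bench import r
import cv2,pickle
s=r.read_state();c=r.camera("wrist");pickle.dump((s,c),open("v1.pkl","wb"));cv2.imwrite("pics/w1.png",c["color"][:,:,::-1]);print(s["joint_positions"].round(2),s["ee_pos"])
E
```

```text
time: 5.9
ee_pos: [0.4999, 0.281, 0.2378]
eef_rot: [0.228, 0.974, -0.0, -0.002]
ft_force: [0.5, 0.1, 1.0]
width: 0.0869
grip_force: 0.0
[ 0.18  0.36 -0.96  1.55  0.3   1.38  0.3 ] [0.4998621  0.28097676 0.23780939]
```

View pics/w1.png

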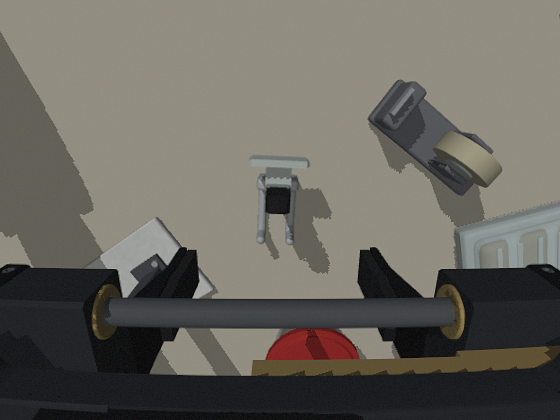

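```bash
cat > fit.py <<'E'
import pickle;from h import *
s,c=pickle.load(open("v1.pkl","rb"))
from scipy.optimize import least_squares
def W(p,L):
    L=np.atleast_2d(L);C,S=np.cos(p[2]),np.sin(p[2]);return np.c_[p[0]+C*L[:,0]-S*L[:,1],p[1]+S*L[:,0]+C*L[:,1],L[:,2]]
L=np.array([[-.0335,-.030,.066],[-.0335,.030,.066],[0.071,-.0175,.030],[.071,.0175,.030],[0,0,.111]])
uv=np.array([[250,157],[308.5,159],[261,242],[290,242],[278,201]],float)
g=least_squares(lambda p:(proj(c,W(p,L[:2]),s)-uv[:2]).ravel(),[.505,.28,-.46])
print(g.x,g.fun.round(1)); p=g.x
G=[[a,b,z] for z in(.075,.111) for a,b in((-.009,-.011),(-.009,.011),(.009,.011),(.009,-.011))]
Rn=[[a,b,.069] for a,b in((-.0335,-.03),(-.0335,.03),(-.0265,.03),(-.0265,-.03))]
x0,y0,k=225,140,6
im=cv2.resize(c["color"][y0:y0+95,x0:x0+110,::-1],None,fx=k,fy=k,interpolation=3)
for q,col in((G[4:],(0,255,255)),(Rn,(0,0,255)),([[.071,-.023,.03],[.071,.023,.03]],(255,0,0))):
    e=((proj(c,W(p,q),s)-[x0-.5,y0-.5])*k).astype(int);cv2.polylines(im,[e],True,col,1)
cv2.imwrite("pics/w1c.png",im)
E
python3 fit.py
```

```text
[ 0.50028095  0.28105343 -0.49542318] [-1.6 -0.   1.7  0.1]
```

View pics/w1c.png

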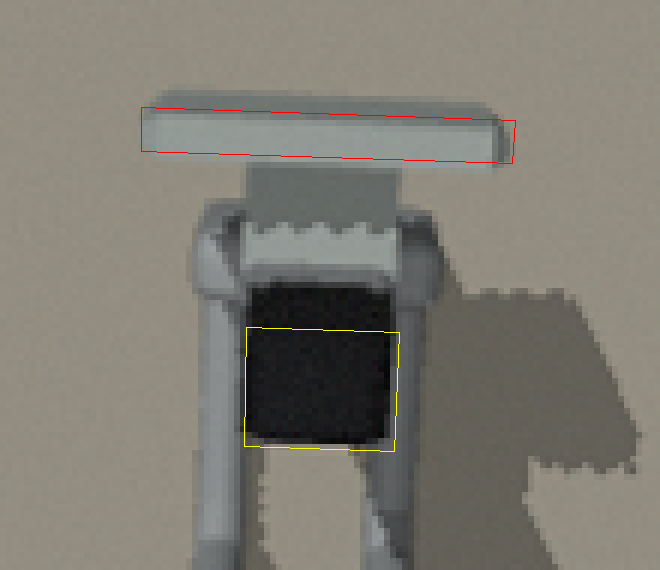

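```bash
python3 -m crank '[{"claw":-1,"dx":0,"dy":0,"dz":0.8,"ax":0,"ay":0,"az":0.34},{"claw":-1,"dx":0,"dy":0,"dz":0.8,"ax":0,"ay":0,"az":0},{"claw":-1,"dx":0,"dy":0,"dz":0.8,"ax":0,"ay":0,"az":0},{"claw":-1,"dx":0,"dy":0,"dz":0.8,"ax":0,"ay":0,"az":0},{"claw":-1,"dx":0,"dy":0,"dz":0.8,"ax":0,"ay":0,"az":0},{"claw":-1,"dx":0,"dy":0,"dz":0.4,"ax":0,"ay":0,"az":0},{"claw":-1,"dx":0,"dy":0,"dz":0,"ax":0,"ay":0,"az":0}]'
python3 g.py 0.5 0.2804 .091 61.6
```

```text
time: 6.53
ee_pos: [0.4996, 0.2785, 0.1063]
eef_rot: [0.246, 0.969, -0.001, -0.001]
ft_force: [0.0, -0.3, -0.0]
width: 0.0867
grip_force: 0.0
tcp [0.4996 0.2785 0.1063] t 6.53 z [-0.0016 -0.0021 -1.    ] yang 61.5
units [0.02 0.06 0.51] j [ 0.13  0.48 -0.9   1.71  0.4   1.15  0.19] F [ 0.   -0.29 -0.03] [ 0.03 -0.15 -0.  ]
turn units [-0.025 -0.004 -0.016]
```

```bash
python3 -m crank '[{"claw":-1,"dx":0.02,"dy":0.06,"dz":0.26,"ax":-0.02,"ay":0,"az":0},{"claw":-1,"dx":0,"dy":0,"dz":0.25,"ax":0,"ay":0,"az":0},{"claw":-1,"dx":0,"dy":0,"dz":0,"ax":0,"ay":0,"az":0},{"claw":1,"dx":0,"dy":0,"dz":0,"ax":0,"ay":0,"az":0},{"claw":1,"dx":0,"dy":0,"dz":0,"ax":0,"ay":0,"az":0},{"claw":1,"dx":0,"dy":0,"dz":0,"ax":0,"ay":0,"az":0},{"claw":1,"dx":0,"dy":0,"dz":0,"ax":0,"ay":0,"az":0},{"claw":1,"dx":0,"dy":0,"dz":0,"ax":0,"ay":0,"az":0}]' 25
python3 -m crank '[{"claw":1,"dx":0,"dy":0,"dz":0,"ax":0,"ay":0,"az":0},{"claw":1,"dx":0,"dy":0,"dz":0,"ax":0,"ay":0,"az":0}]'
python3 g.py 0.5 0.2804 .23 97.3
```

```text
time: 7.2
ee_pos: [0.5008, 0.2821, 0.0925]
eef_rot: [0.245, 0.969, 0.001, 0.0]
ft_force: [-0.3, 0.0, -0.6]
width: 0.0614
grip_force: 0.0
time: 7.37
ee_pos: [0.5007, 0.282, 0.0923]
eef_rot: [0.245, 0.969, 0.001, 0.0]
ft_force: [0.3, 0.5, -0.3]
width: 0.0487
grip_force: 0.0
tcp [0.5007 0.282  0.0923] t 7.37 z [ 0.0011  0.0018 -1.    ] yang 61.59
units [-0.01 -0.05 -4.59] j [ 0.12  0.5  -0.89  1.72  0.42  1.12  0.18] F [ 0.3   0.47 -0.27] [ 0.07 -0.18  0.02]
turn units [ 0.019  0.007 -5.952]
```

```bash
python3 -m crank '[{"claw":1,"dx":0,"dy":-0.05,"dz":0.04,"ax":0.02,"ay":0,"az":0},{"claw":1,"dx":0,"dy":0,"dz":0,"ax":0,"ay":0,"az":0},{"claw":1,"dx":0,"dy":0,"dz":0,"ax":0,"ay":0,"az":0},{"claw":1,"dx":0,"dy":0,"dz":0,"ax":0,"ay":0,"az":0},{"claw":1,"dx":0,"dy":0,"dz":0,"ax":0,"ay":0,"az":0},{"claw":1,"dx":0,"dy":0,"dz":0,"ax":0,"ay":0,"az":0},{"claw":1,"dx":0,"dy":0,"dz":0,"ax":0,"ay":0,"az":0}]' 25
python3 g.py 0.5 0.2804 .23 97.3
```

```text
time: 7.95
ee_pos: [0.4999, 0.2807, 0.091]
eef_rot: [0.245, 0.969, -0.0, 0.0]
ft_force: [-0.0, -0.3, -1.4]
width: 0.022
grip_force: 25.0
tcp [0.4999 0.2807 0.091 ] t 7.95 z [-0.e+00 -1.e-04 -1.e+00] yang 61.59
units [-0.01 -0.01 -4.63] j [ 0.12  0.5  -0.89  1.73  0.42  1.12  0.18] F [-0.01 -0.33 -1.4 ] [ 0.03 -0.15 -0.01]
turn units [-1.000e-03  0.000e+00 -5.952e+00]
```

```bash
python3 -m crank '[{"claw":1,"dx":0,"dy":0,"dz":-0.5,"ax":0,"ay":0,"az":0},{"claw":1,"dx":0,"dy":0,"dz":-0.9,"ax":0,"ay":0,"az":0},{"claw":1,"dx":0,"dy":0,"dz":-0.9,"ax":0,"ay":0,"az":0},{"claw":1,"dx":0,"dy":0,"dz":-0.9,"ax":0,"ay":0,"az":0},{"claw":1,"dx":0,"dy":0,"dz":-0.9,"ax":0,"ay":0,"az":0},{"claw":1,"dx":0,"dy":0,"dz":-0.9,"ax":0,"ay":0,"az":0},{"claw":1,"dx":0,"dy":0,"dz":-0.9,"ax":0,"ay":0,"az":0},{"claw":1,"dx":0,"dy":0,"dz":-0.3,"ax":0,"ay":0,"az":0}]' 25
python3 -m crank '[{"claw":1,"dx":0,"dy":0,"dz":0,"ax":0,"ay":0,"az":-0.7},{"claw":1,"dx":0,"dy":0,"dz":0,"ax":0,"ay":0,"az":-0.9},{"claw":1,"dx":0,"dy":0,"dz":0,"ax":0,"ay":0,"az":-0.9},{"claw":1,"dx":0,"dy":0,"dz":0,"ax":0,"ay":0,"az":-0.9},{"claw":1,"dx":0,"dy":0,"dz":0,"ax":0,"ay":0,"az":-0.9},{"claw":1,"dx":0,"dy":0,"dz":0,"ax":0,"ay":0,"az":-0.9},{"claw":1,"dx":0,"dy":0,"dz":0,"ax":0,"ay":0,"az":-0.75},{"claw":1,"dx":0,"dy":0,"dz":0,"ax":0,"ay":0,"az":0}]' 
python3 g.py 0.57 0.228 .276 97.3
```

```text
time: 8.62
ee_pos: [0.5006, 0.2817, 0.2809]
eef_rot: [0.245, 0.969, 0.001, 0.002]
ft_force: [-0.2, 1.1, -1.4]
width: 0.0219
grip_force: 25.0
time: 9.28
ee_pos: [0.4998, 0.2805, 0.2761]
eef_rot: [-0.065, 0.998, -0.0, -0.001]
ft_force: [0.3, -0.6, -1.9]
width: 0.022
grip_force: 25.0
tcp [0.4998 0.2805 0.2761] t 9.28 z [-1.1e-03 -5.0e-04 -1.0e+00] yang 97.5
units [-2.09 -2.04  0.  ] j [ 0.25  0.38 -1.07  1.49  0.33  1.47  0.87] F [ 0.27 -0.59 -1.91] [ 0.07 -0.12  0.05]
turn units [-0.003 -0.011  0.034]
```

```bash
python3 -m crank '[{"claw":1,"dx":-0.5,"dy":-0.5,"dz":0,"ax":0,"ay":0,"az":0},{"claw":1,"dx":-0.7,"dy":-0.7,"dz":0,"ax":0,"ay":0,"az":0},{"claw":1,"dx":-0.6,"dy":-0.6,"dz":0,"ax":0,"ay":0,"az":0},{"claw":1,"dx":-0.3,"dy":-0.25,"dz":0,"ax":0,"ay":0,"az":0.03},{"claw":1,"dx":0,"dy":0,"dz":0,"ax":0,"ay":0,"az":0},{"claw":1,"dx":0,"dy":0,"dz":0,"ax":0,"ay":0,"az":0}]' 25
python3 g.py 0.57 0.228 .276 97.3
python3 - <<'E'
from bench import r
import cv2,pickle,numpy as np
s=r.read_state();d={n:r.camera(n) for n in("wrist","top","scene")};pickle.dump((s,d),open("v2.pkl","wb"))
f=lambda n,x,y,w,h,k:cv2.resize(d[n]["color"][y:y+h,x:x+w,::-1],None,fx=k,fy=k,interpolation=3)
o=np.zeros((600,800,3),np.uint8)
o[:300,:400]=f("top",165,190,80,60,5);o[300:,:400]=f("scene",290,150,80,60,5)
o[:300,400:]=f("wrist",0,0,560,420,1)[:300,80:480]
o[300:,400:]=f("scene",225,140,133,100,3)[:300,-400+0:][:, :400] if 0 else cv2.resize(d["scene"]["color"][140:240,225:358,::-1],(400,300),interpolation=3)
cv2.imwrite("pics/v2.png",o)
E
```

```text
time: 9.78
ee_pos: [0.5699, 0.228, 0.2763]
eef_rot: [-0.061, 0.998, 0.0, -0.001]
ft_force: [0.1, 1.5, -1.4]
width: 0.0222
grip_force: 25.0
tcp [0.5699 0.228  0.2763] t 9.78 z [-1.3e-03  5.0e-04 -1.0e+00] yang 96.99
units [-0.    0.    0.01] j [ 0.28  0.47 -1.02  1.39  0.39  1.5   0.98] F [ 0.13  1.54 -1.35] [ 0.18 -0.07  0.04]
turn units [ 0.006 -0.012 -0.051]
```

View pics/v2.png

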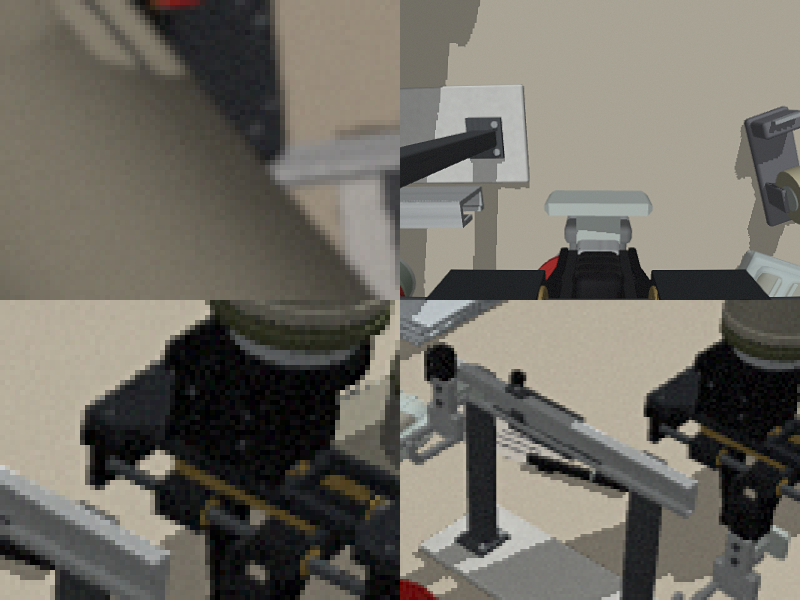

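The wrist view shows both the rail mouth, near px (150,205), and the runner at px (226–332,191–216). I'll enlarge it with a model overlay.

```bash
cat > ov.py <<'E'
import pickle,sys;from h import *
from scipy.spatial.transform import Rotation as Ro
def rail(m,yaw,L):
    L=np.atleast_2d(L);C,S=np.cos(yaw),np.sin(yaw);return np.c_[m[0]+C*L[:,0]-S*L[:,1],m[1]+S*L[:,0]+C*L[:,1],m[2]+L[:,2]]
def hook(s,L):  # runner-frame points -> world, grip centre 2mm above TCP; hook y=tool y,z=-tool z,x=-tool x
    R=Ro.from_quat(s["eef_rot"]).as_matrix();L=np.atleast_2d(L)-[.030,0,.038]
    return s["ee_pos"]+(L*[-1,1,-1]+[0,0,-.002])@R.T
RB=[[a,b,z] for a,b,z in((-.0075,-.12,.018),(-.0075,0,.018),(.0075,0,.018),(.0075,-.12,.018))]
RE=[[-.0075,0,.018],[.0075,0,.018],[.0075,0,-.018],[-.0075,0,-.018]]
RC=[[-.0045,0,.015],[.0045,0,.015],[.0045,0,-.015],[-.0045,0,-.015]]
HT=[[-.0035,-.027,.014],[-.0035,.027,.014],[.0035,.027,.014],[.0035,-.027,.014]]
HE=[[-.0015,-.03,.011],[.0015,-.03,.011],[.0015,-.03,-.011],[-.0015,-.03,-.011]]
def draw(s,c,m,yaw,box,k,fn):
    x0,y0,w,h=box;im=cv2.resize(c["color"][y0:y0+h,x0:x0+w,::-1],None,fx=k,fy=k,interpolation=3)
    for P,col in((rail(m,yaw,RB),(255,0,0)),(rail(m,yaw,RE),(0,255,0)),(rail(m,yaw,RC),(0,200,255)),(hook(s,HT),(0,0,255)),(hook(s,HE),(255,0,255))):
        e=((proj(c,P,s)-[x0-.5,y0-.5])*k);cv2.polylines(im,[e.astype(int)],True,col,1)
    cv2.imwrite(fn,im)
E
python3 - <<'E'
from ov import *
s,d=pickle.load(open("v2.pkl","rb"))
draw(s,d["wrist"],np.array([.5500,.150,.240]),.127,(80,170,260,75),3,"pics/v2w.png")
E
```

```text
(no output)
```

View pics/v2w.png

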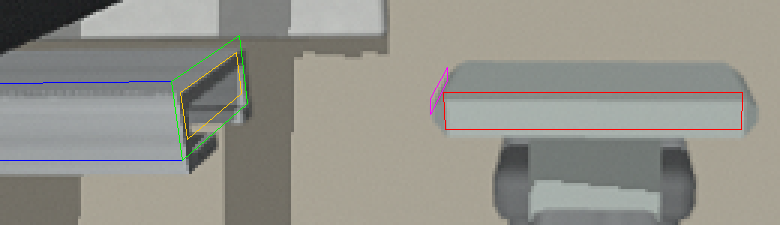

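Run:
```python
from ov import *
s,d=pickle.load(open("v2.pkl","rb"))
c=d["wrist"]
draw(s,c,np.array([.5500,.150,.240]),.127,(125,175,45,60),9,"pics/a.png")
a=cv2.imread("pics/a.png");b=cv2.resize(c["color"][175:235,125:170,::-1],None,fx=9,fy=9,interpolation=3)
cv2.imwrite("pics/v2z.png",np.hstack([b[:,:400],a[:,:400]]))
```

```text
(no output)
```

View pics/v2z.png

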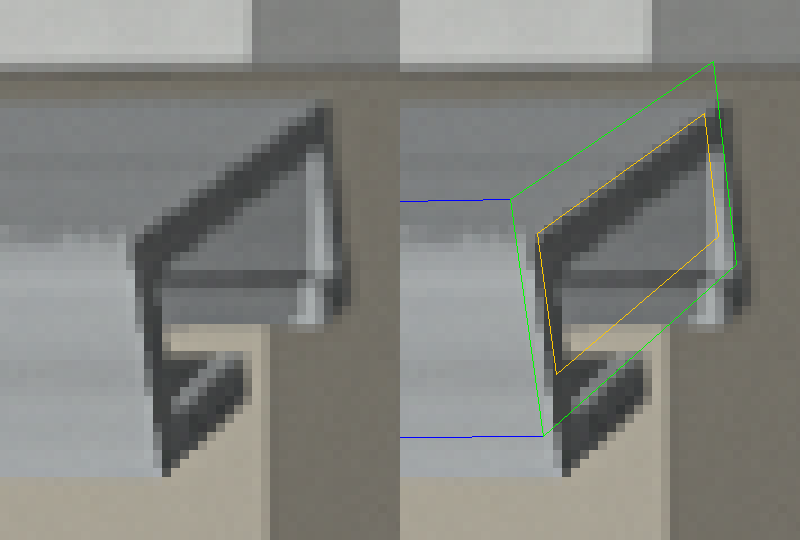

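Run:
```python
from ov import *
from scipy.optimize import least_squares
np.set_printoptions(precision=4,suppress=True)
s,d=pickle.load(open("v2.pkl","rb"));c=d["wrist"]
g=cv2.cvtColor(c["color"],cv2.COLOR_RGB2GRAY).astype(float)
# front-top edge of rail: per column strongest brightness change between y=215..235
gs=cv2.GaussianBlur(g,(0,0),1);pts=[]
for x in range(20,138,6):
    y0=np.gradient(gs[:,x])[205:245];i=np.argmax(abs(y0));pts.append((x,205+i))
print(pts)
uv=np.array([[133,237],[165,477],[345,305],[325,100]])/9-.5+[125,175]
P=np.array(pts,float)
# straightness in undistorted coords: line of rail top front edge on z=.258
W=onz(c,P,.258,s);k=np.ones(len(W),bool)
for _ in range(4):
    a=np.polyfit(W[k,1],W[k,0],1);e=abs(np.polyval(a,W[:,1])-W[:,0]);k=e<max(.001,np.median(e)*2)
print("yaw from edge",-np.arctan(a[0]),k.sum(),e[k].max())
yaw=.127
for yw in(.127,-np.arctan(a[0])):
    f=least_squares(lambda p:(proj(c,rail([p[0],p[1],.24],yw,RE),s)-uv).ravel(),[.55,.15]);print(yw,"mouth",f.x,f.fun)
f=least_squares(lambda p:(proj(c,rail([p[0],p[1],p[3]],p[2],RE),s)-uv).ravel(),[.55,.15,.127,.24]);print("free",f.x,f.fun)
q=np.array([[450,98],[742,98],[742,136],[443,136.]])/3-.5+[80,170]
V=onz(c,q,s["ee_pos"][2]+.002-.038+.014,s);print("runner seen",V.mean(0),"model",hook(s,HT).mean(0))
ry=V[1]-V[0]+V[2]-V[3];print("runner yaw",-np.arctan2(ry[0],ry[1]))
# scene cross check of end corners
print("scene",proj(d["scene"],rail([f.x[0],f.x[1],.24],.127,RE)),proj(d["top"],rail([f.x[0],f.x[1],.24],.127,RE)))
```

```text
[(20, np.int64(228)), (26, np.int64(205)), (32, np.int64(228)), (38, np.int64(228)), (44, np.int64(228)), (50, np.int64(228)), (56, np.int64(228)), (62, np.int64(228)), (68, np.int64(228)), (74, np.int64(228)), (80, np.int64(228)), (86, np.int64(228)), (92, np.int64(228)), (98, np.int64(228)), (104, np.int64(228)), (110, np.int64(205)), (116, np.int64(205)), (122, np.int64(218)), (128, np.int64(218)), (134, np.int64(218))]
yaw from edge 0.20719229448864765 17 0.0026047379304310336
0.127 mouth [0.5525 0.1511] [-0.4446  0.5798 -0.4101  0.0723  0.654  -0.5614  0.3559 -0.1984]
0.20719229448864765 mouth [0.5525 0.1511] [-1.5057  0.6268  0.6717  0.0252  1.5753 -0.6054 -0.5444 -0.1564]
free [0.5536 0.15   0.1226 0.2371] [-0.2024  0.6659 -0.3487 -0.2796  0.4085 -0.5805  0.2411  0.1045]
runner seen [0.5412 0.2246 0.2543] model [0.5401 0.2243 0.2544]
runner yaw 0.1210488027539898
scene [[322.2695 199.5492]
 [319.0515 201.9245]
 [317.9159 211.9457]
 [321.0806 209.5404]] [[218.0171 226.376 ]
 [217.2998 219.7718]
 [218.8547 221.767 ]
 [219.5545 228.1855]]
```

```bash
python3 -m crank '[{"claw":1,"dx":-0.07,"dy":-0.3,"dz":0,"ax":0,"ay":0,"az":0},{"claw":1,"dx":0,"dy":-0.4,"dz":0,"ax":0,"ay":0,"az":0},{"claw":1,"dx":0,"dy":-0.35,"dz":0,"ax":0,"ay":0,"az":0},{"claw":1,"dx":0,"dy":-0.2,"dz":0,"ax":0,"ay":0,"az":0},{"claw":1,"dx":0,"dy":0,"dz":0,"ax":0,"ay":0,"az":0},{"claw":1,"dx":0,"dy":0,"dz":0,"ax":0,"ay":0,"az":0}]' 25
python3 g.py 0.57 0.228 .276 97.1
python3 - <<'E'
from bench import r
from ov import *
s=r.read_state();c=r.camera("wrist");sc=r.camera("scene");pickle.dump((s,c,sc),open("v3.pkl","wb"))
a=c["color"][170:240,110:310,::-1];b=sc["color"][185:235,290:350,::-1]
a=cv2.resize(a,None,fx=4,fy=4,interpolation=3);b=cv2.resize(b,(360,300),interpolation=3)
o=np.zeros((580,800,3),np.uint8);o[:280]=a;o[280:,:360]=b;cv2.imwrite("pics/v3.png",o)
E
```

```text
time: 10.43
ee_pos: [0.5772, 0.19, 0.2771]
eef_rot: [-0.061, 0.998, -0.0, 0.0]
ft_force: [-0.6, -0.5, -1.2]
width: 0.0217
grip_force: 25.0
tcp [0.5772 0.19   0.2771] t 10.43 z [ 2.e-04 -2.e-04 -1.e+00] yang 97.02
units [0.08 1.29 0.04] j [ 0.35  0.45 -1.02  1.4   0.38  1.5   1.04] F [-0.62 -0.49 -1.22] [ 0.15 -0.09  0.05]
turn units [-0.002  0.002 -0.013]
```

View pics/v3.png

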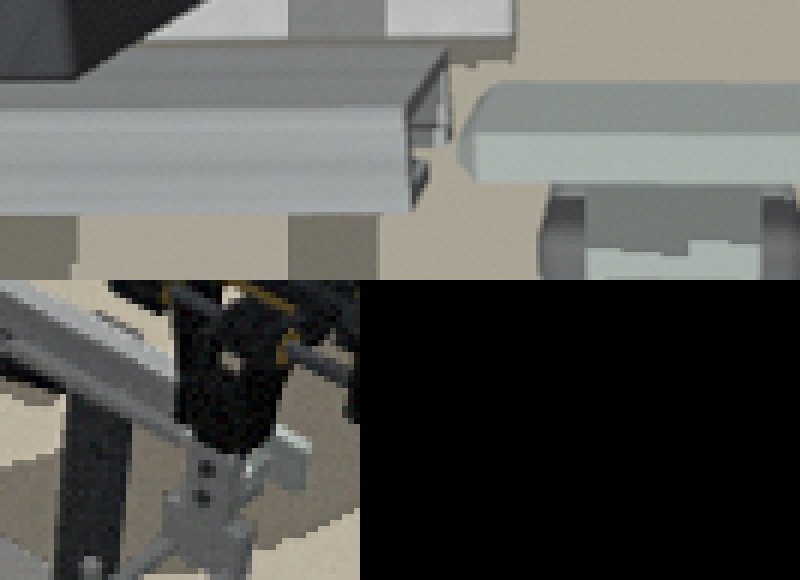

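```bash
python3 - <<'E'
from ov import *
s,c,_=pickle.load(open("v3.pkl","rb"));f=lambda q:np.array(q,float)/4-.5+[110,170]
y=.123;X=np.array([np.cos(y),np.sin(y)]);Y=np.array([-X[1],X[0]])
zt=s["ee_pos"][2]-.036+.014
A=onz(c,f([[405,107],[412,212],[50,107],[50,212]]),.258,s)[:,:2];B=onz(c,f([[478,133],[478,182],[780,133],[780,182]]),zt,s)[:,:2]
print("rail x",(A-A[0])@X*1e3,"y",(A-A[0])@Y*1e3);print("run x",(B-A[0])@X*1e3,"y",(B-A[0])@Y*1e3)
E
python3 g.py 0.57 0.228 .276 97.1
```

```text
rail x [ 0.         14.83331139 -0.15259007 14.88282255] y [ 0.00000000e+00  2.33441884e-02 -4.82418393e+01 -5.04434610e+01]
run x [ 4.49121107 11.51256215  4.5450113  11.55774815] y [ 9.11666023  8.79217266 50.05607493 50.21627442]
tcp [0.5767 0.1912 0.2771] t 10.53 z [ 0.e+00  2.e-04 -1.e+00] yang 97.13
units [0.07 1.25 0.04] j [ 0.35  0.45 -1.02  1.4   0.38  1.5   1.04] F [ 0.5  -0.44 -0.82] [ 0.11 -0.14 -0.01]
turn units [0.002 0.    0.005]
```

```bash
python3 -m crank '[{"claw":1,"dx":0.02,"dy":-0.1,"dz":0.02,"ax":0,"ay":0,"az":0},{"claw":1,"dx":0,"dy":-0.1,"dz":0,"ax":0,"ay":0,"az":0},{"claw":1,"dx":0,"dy":-0.08,"dz":0,"ax":0,"ay":0,"az":0},{"claw":1,"dx":0,"dy":-0.06,"dz":0,"ax":0,"ay":0,"az":0},{"claw":1,"dx":0,"dy":0,"dz":0,"ax":0,"ay":0,"az":0},{"claw":1,"dx":0,"dy":0,"dz":0,"ax":0,"ay":0,"az":0}]' 25
python3 g.py 0.57 0.228 .276 97.1
```

```text
time: 11.03
ee_pos: [0.5777, 0.1805, 0.2764]
eef_rot: [-0.062, 0.998, -0.0, 0.0]
ft_force: [0.0, -0.0, -1.3]
width: 0.0218
grip_force: 25.0
tcp [0.5777 0.1805 0.2764] t 11.03 z [ 1.e-04 -0.e+00 -1.e+00] yang 97.1
units [0.06 1.6  0.01] j [ 0.37  0.44 -1.02  1.41  0.37  1.49  1.06] F [ 0.02 -0.05 -1.35] [ 0.14 -0.14  0.02]
turn units [-0.001  0.001 -0.   ]
```

```bash
python3 -m crank '[{"claw":1,"dx":0,"dy":-0.08,"dz":0,"ax":0,"ay":0,"az":0},{"claw":1,"dx":0,"dy":-0.08,"dz":0,"ax":0,"ay":0,"az":0},{"claw":1,"dx":0,"dy":-0.08,"dz":0,"ax":0,"ay":0,"az":0},{"claw":1,"dx":0,"dy":-0.06,"dz":0,"ax":0,"ay":0,"az":0},{"claw":1,"dx":0,"dy":0,"dz":0,"ax":0,"ay":0,"az":0}]' 25
python3 -m crank '[{"claw":1,"dx":0,"dy":-0.1,"dz":0,"ax":0,"ay":0,"az":0},{"claw":1,"dx":0,"dy":-0.1,"dz":0,"ax":0,"ay":0,"az":0},{"claw":1,"dx":0,"dy":-0.1,"dz":0,"ax":0,"ay":0,"az":0},{"claw":1,"dx":0,"dy":0,"dz":0,"ax":0,"ay":0,"az":0}]' 25
python3 g.py 0.57 0.228 .276 97.1
```

```text
time: 11.45
ee_pos: [0.5789, 0.171, 0.2764]
eef_rot: [-0.062, 0.998, -0.0, 0.0]
ft_force: [0.4, 0.4, -2.2]
width: 0.0216
grip_force: 25.0
time: 11.78
ee_pos: [0.5801, 0.1617, 0.2764]
eef_rot: [-0.061, 0.998, -0.0, 0.0]
ft_force: [0.1, -0.6, -1.4]
width: 0.0217
grip_force: 25.0
tcp [0.5801 0.1617 0.2764] t 11.78 z [ 1.e-04 -5.e-04 -1.e+00] yang 97.05
units [0.06 2.23 0.01] j [ 0.41  0.43 -1.02  1.42  0.37  1.49  1.1 ] F [ 0.06 -0.59 -1.42] [ 0.11 -0.12  0.03]
turn units [-0.005  0.    -0.008]
```

```bash
python3 -m crank '[{"claw":1,"dx":0,"dy":-0.15,"dz":0,"ax":0,"ay":0,"az":0},{"claw":1,"dx":0,"dy":-0.15,"dz":0,"ax":0,"ay":0,"az":0},{"claw":1,"dx":0,"dy":-0.15,"dz":0,"ax":0,"ay":0,"az":0},{"claw":1,"dx":0,"dy":-0.15,"dz":0,"ax":0,"ay":0,"az":0},{"claw":1,"dx":0,"dy":-0.15,"dz":0,"ax":0,"ay":0,"az":0},{"claw":1,"dx":0,"dy":-0.15,"dz":0,"ax":0,"ay":0,"az":0},{"claw":1,"dx":0,"dy":-0.15,"dz":0,"ax":0,"ay":0,"az":0},{"claw":1,"dx":0,"dy":0,"dz":0,"ax":0,"ay":0,"az":0}]' 25
python3 g.py 0.57 0.228 .276 97.1
```

```text
time: 12.45
ee_pos: [0.5841, 0.1301, 0.2763]
eef_rot: [-0.061, 0.998, -0.0, -0.0]
ft_force: [0.2, -0.5, -0.2]
width: 0.0219
grip_force: 25.0
tcp [0.5841 0.1301 0.2763] t 12.45 z [ 0.e+00 -6.e-04 -1.e+00] yang 97.02
units [0.07 3.3  0.01] j [ 0.46  0.42 -1.01  1.43  0.36  1.49  1.15] F [ 0.24 -0.46 -0.25] [ 0.07 -0.15  0.  ]
turn units [-0.005 -0.    -0.013]
```

```bash
python3 -m crank '[{"claw":1,"dx":0,"dy":-0.12,"dz":0,"ax":0,"ay":0,"az":0},{"claw":1,"dx":0,"dy":-0.12,"dz":0,"ax":0,"ay":0,"az":0},{"claw":1,"dx":0,"dy":-0.12,"dz":0,"ax":0,"ay":0,"az":0},{"claw":1,"dx":0,"dy":-0.12,"dz":0,"ax":0,"ay":0,"az":0},{"claw":1,"dx":0,"dy":-0.12,"dz":0,"ax":0,"ay":0,"az":0},{"claw":1,"dx":0,"dy":-0.12,"dz":0,"ax":0,"ay":0,"az":0},{"claw":1,"dx":0,"dy":-0.12,"dz":0,"ax":0,"ay":0,"az":0},{"claw":1,"dx":0,"dy":0,"dz":0,"ax":0,"ay":0,"az":0}]' 25
python3 g.py 0.57 0.228 .276 97.1
```

```text
time: 13.12
ee_pos: [0.5871, 0.1054, 0.2764]
eef_rot: [-0.061, 0.998, -0.0, 0.0]
ft_force: [0.9, 1.0, -1.0]
width: 0.0217
grip_force: 25.0
tcp [0.5871 0.1054 0.2764] t 13.12 z [ 1.e-04 -4.e-04 -1.e+00] yang 97.04
units [0.07 4.13 0.01] j [ 0.51  0.42 -1.01  1.43  0.35  1.48  1.2 ] F [ 0.9   1.01 -0.95] [ 0.07 -0.13  0.  ]
turn units [-0.004  0.    -0.009]
```

```bash
python3 -m crank '[{"claw":1,"dx":0,"dy":-0.12,"dz":0,"ax":0,"ay":0,"az":0},{"claw":1,"dx":0,"dy":-0.12,"dz":0,"ax":0,"ay":0,"az":0},{"claw":1,"dx":0,"dy":-0.12,"dz":0,"ax":0,"ay":0,"az":0},{"claw":1,"dx":0,"dy":-0.12,"dz":0,"ax":0,"ay":0,"az":0},{"claw":1,"dx":0,"dy":-0.12,"dz":0,"ax":0,"ay":0,"az":0},{"claw":1,"dx":0,"dy":-0.12,"dz":0,"ax":0,"ay":0,"az":0},{"claw":1,"dx":0,"dy":-0.12,"dz":0,"ax":0,"ay":0,"az":0},{"claw":1,"dx":0,"dy":-0.12,"dz":0,"ax":0,"ay":0,"az":0}]' 25
```

```text
time: 13.78
ee_pos: [0.5905, 0.0775, 0.2765]
eef_rot: [-0.062, 0.998, -0.0, 0.0]
ft_force: [0.7, -0.7, -0.7]
width: 0.0218
grip_force: 25.0
```

```bash
python3 -m crank '[{"claw":1,"dx":0,"dy":-0.12,"dz":0,"ax":0,"ay":0,"az":0},{"claw":1,"dx":0,"dy":-0.12,"dz":0,"ax":0,"ay":0,"az":0},{"claw":1,"dx":0,"dy":-0.12,"dz":0,"ax":0,"ay":0,"az":0},{"claw":1,"dx":0,"dy":-0.12,"dz":0,"ax":0,"ay":0,"az":0},{"claw":1,"dx":0,"dy":-0.12,"dz":0,"ax":0,"ay":0,"az":0},{"claw":1,"dx":0,"dy":-0.12,"dz":0,"ax":0,"ay":0,"az":0},{"claw":1,"dx":0,"dy":-0.12,"dz":0,"ax":0,"ay":0,"az":0},{"claw":1,"dx":0,"dy":-0.12,"dz":0,"ax":0,"ay":0,"az":0}]' 25
python3 g.py 0.57 0.228 .276 97.1
```

```text
time: 14.45
ee_pos: [0.594, 0.049, 0.2765]
eef_rot: [-0.062, 0.998, -0.0, 0.0]
ft_force: [-0.4, 0.5, -1.1]
width: 0.0219
grip_force: 25.0
tcp [0.594  0.049  0.2765] t 14.45 z [ 1.e-04 -1.e-04 -1.e+00] yang 97.11
units [0.06 6.02 0.01] j [ 0.6   0.41 -1.    1.44  0.34  1.48  1.3 ] F [-0.37  0.48 -1.11] [ 0.05 -0.14  0.04]
turn units [-0.001  0.     0.001]
```

```bash
python3 -m crank '[{"claw":1,"dx":0,"dy":-0.12,"dz":0,"ax":0,"ay":0,"az":0},{"claw":1,"dx":0,"dy":-0.12,"dz":0,"ax":0,"ay":0,"az":0},{"claw":1,"dx":0,"dy":-0.12,"dz":0,"ax":0,"ay":0,"az":0},{"claw":1,"dx":0,"dy":-0.12,"dz":0,"ax":0,"ay":0,"az":0},{"claw":1,"dx":0,"dy":-0.12,"dz":0,"ax":0,"ay":0,"az":0},{"claw":1,"dx":0,"dy":-0.1,"dz":0,"ax":0,"ay":0,"az":0},{"claw":1,"dx":0,"dy":-0.08,"dz":0,"ax":0,"ay":0,"az":0},{"claw":1,"dx":0,"dy":-0.06,"dz":0,"ax":0,"ay":0,"az":0}]' 25
python3 - <<'E'
from bench import r
from ov import *
s=r.read_state();c=r.camera("scene");w=r.camera("wrist");t=r.camera("top")
pickle.dump((s,c,w),open("v4.pkl","wb"))
o=np.zeros((600,800,3),np.uint8)
o[:300,:400]=cv2.resize(c["color"][140:215,235:335,::-1],(400,300),interpolation=3)
o[:300,400:]=cv2.resize(w["color"][100:310,0:280,::-1],(400,300),interpolation=3)
o[300:,:400]=cv2.resize(t["color"][170:245,250:350,::-1],(400,300),interpolation=3)
cv2.imwrite("pics/v4.png",o)
E
python3 g.py 0.57 0.228 .276 97.1
```

```text
time: 15.12
ee_pos: [0.5972, 0.0239, 0.2764]
eef_rot: [-0.062, 0.998, -0.0, -0.0]
ft_force: [0.8, 0.4, -0.6]
width: 0.022
grip_force: 25.0
tcp [0.5971 0.0242 0.2764] t 15.27 z [-0. -0. -1.] yang 97.1
units [0.06 6.85 0.01] j [ 0.63  0.41 -0.99  1.43  0.34  1.48  1.34] F [ 0.12  0.56 -2.03] [ 0.09 -0.15  0.01]
turn units [-0. -0.  0.]
```

View pics/v4.png

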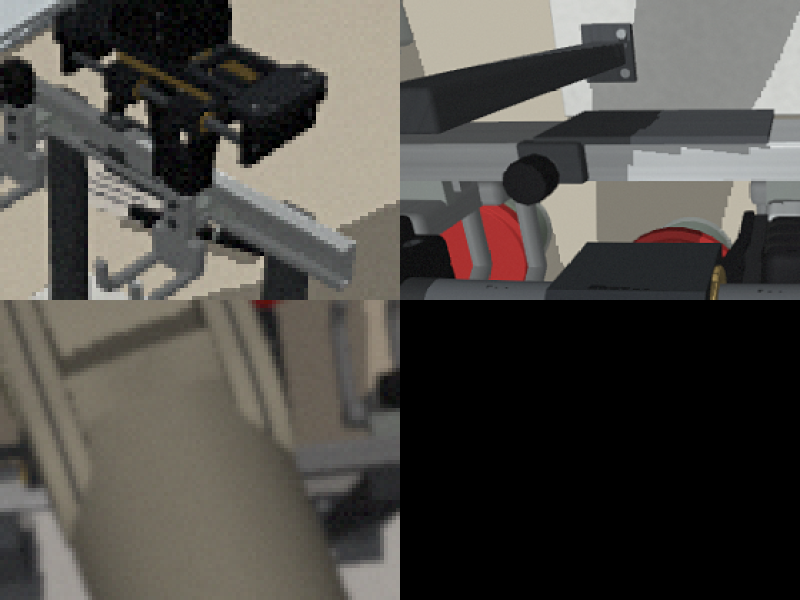

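```bash
python3 - <<'E'
from ov import *
s,d=pickle.load(open("v0.pkl","rb"));c=d["scene"]
o,D=ray(c,[(263.8,163.2)]);m=np.array([.5525,.1511]);y=.123;X=np.array([np.cos(y),np.sin(y)])
k=((m-o[:2])@X)/(D[0,:2]@X);P=o+k*D[0];print("screw top",P,"in",np.linalg.norm(P[:2]-m))
s,c,w=pickle.load(open("v4.pkl","rb"))
q=np.array([[585,160],[505,160]],float);q=(q-[400,0])*.7+[0,100];print((onz(w,q,.262,s)[:,:2]-m)@np.array([-X[1],X[0]]))
E
python3 -m crank '[{"claw":1,"dx":0,"dy":-0.08,"dz":0,"ax":0,"ay":0,"az":0},{"claw":1,"dx":0,"dy":-0.08,"dz":0,"ax":0,"ay":0,"az":0},{"claw":1,"dx":0,"dy":-0.08,"dz":0,"ax":0,"ay":0,"az":0},{"claw":1,"dx":0,"dy":-0.08,"dz":0,"ax":0,"ay":0,"az":0},{"claw":1,"dx":0,"dy":-0.08,"dz":0,"ax":0,"ay":0,"az":0},{"claw":1,"dx":0,"dy":-0.06,"dz":0,"ax":0,"ay":0,"az":0}]' 25
```

```text
screw top [ 0.57954458 -0.06766471  0.28441067] in 0.2204300566401448
[-0.21007755 -0.24135231]
time: 15.77
ee_pos: [0.5989, 0.0102, 0.2764]
eef_rot: [-0.062, 0.998, -0.0, 0.0]
ft_force: [-0.4, -0.7, -1.5]
width: 0.0219
grip_force: 25.0
```

```bash
python3 -m crank '[{"claw":1,"dx":0,"dy":-0.06,"dz":0,"ax":0,"ay":0,"az":0},{"claw":1,"dx":0,"dy":-0.06,"dz":0,"ax":0,"ay":0,"az":0},{"claw":1,"dx":0,"dy":-0.06,"dz":0,"ax":0,"ay":0,"az":0},{"claw":1,"dx":0,"dy":-0.06,"dz":0,"ax":0,"ay":0,"az":0},{"claw":1,"dx":0,"dy":-0.06,"dz":0,"ax":0,"ay":0,"az":0},{"claw":1,"dx":0,"dy":-0.06,"dz":0,"ax":0,"ay":0,"az":0}]' 25
```

```text
time: 16.27
ee_pos: [0.6002, -0.0003, 0.2764]
eef_rot: [-0.062, 0.998, -0.0, 0.0]
ft_force: [0.5, -0.2, -0.5]
width: 0.022
grip_force: 25.0
```

```bash
python3 -m crank '[{"claw":1,"dx":0,"dy":-0.05,"dz":0,"ax":0,"ay":0,"az":0},{"claw":1,"dx":0,"dy":-0.05,"dz":0,"ax":0,"ay":0,"az":0},{"claw":1,"dx":0,"dy":-0.05,"dz":0,"ax":0,"ay":0,"az":0},{"claw":1,"dx":0,"dy":-0.05,"dz":0,"ax":0,"ay":0,"az":0},{"claw":1,"dx":0,"dy":-0.05,"dz":0,"ax":0,"ay":0,"az":0},{"claw":1,"dx":0,"dy":-0.05,"dz":0,"ax":0,"ay":0,"az":0}]' 25; python3 g.py 0.57 0.228 .276 97.1
```

```text
time: 16.77
ee_pos: [0.6013, -0.0092, 0.2764]
eef_rot: [-0.062, 0.998, -0.0, 0.0]
ft_force: [0.2, -0.2, -1.1]
width: 0.0217
grip_force: 25.0
tcp [ 0.6013 -0.0092  0.2764] t 16.77 z [ 0. -0. -1.] yang 97.11
units [0.06 7.97 0.01] j [ 0.67  0.42 -0.98  1.42  0.35  1.48  1.4 ] F [ 0.16 -0.2  -1.12] [ 0.1  -0.12  0.05]
turn units [-0.     0.     0.002]
```

```bash
python3 -m crank '[{"claw":1,"dx":0,"dy":-0.03,"dz":0,"ax":0,"ay":0,"az":0},{"claw":1,"dx":0,"dy":-0.03,"dz":0,"ax":0,"ay":0,"az":0},{"claw":1,"dx":0,"dy":-0.03,"dz":0,"ax":0,"ay":0,"az":0},{"claw":1,"dx":0,"dy":-0.03,"dz":0,"ax":0,"ay":0,"az":0},{"claw":1,"dx":0,"dy":-0.03,"dz":0,"ax":0,"ay":0,"az":0},{"claw":1,"dx":0,"dy":-0.03,"dz":0,"ax":0,"ay":0,"az":0}]' 25
```

```text
time: 17.27
ee_pos: [0.602, -0.0144, 0.2765]
eef_rot: [-0.062, 0.998, -0.0, 0.0]
ft_force: [-0.7, -0.7, -1.8]
width: 0.0218
grip_force: 25.0
```

```bash
python3 -m crank '[{"claw":1,"dx":0,"dy":-0.03,"dz":0,"ax":0,"ay":0,"az":0},{"claw":1,"dx":0,"dy":-0.03,"dz":0,"ax":0,"ay":0,"az":0},{"claw":1,"dx":0,"dy":-0.03,"dz":0,"ax":0,"ay":0,"az":0},{"claw":1,"dx":0,"dy":-0.03,"dz":0,"ax":0,"ay":0,"az":0}]' 25
```

```text
time: 17.6
ee_pos: [0.6024, -0.0181, 0.2765]
eef_rot: [-0.062, 0.998, -0.0, 0.0]
ft_force: [-0.1, -0.4, -1.6]
width: 0.0215
grip_force: 25.0
```

```bash
python3 -m crank '[{"claw":1,"dx":0,"dy":-0.025,"dz":0,"ax":0,"ay":0,"az":0},{"claw":1,"dx":0,"dy":-0.025,"dz":0,"ax":0,"ay":0,"az":0},{"claw":1,"dx":0,"dy":-0.025,"dz":0,"ax":0,"ay":0,"az":0},{"claw":1,"dx":0,"dy":-0.025,"dz":0,"ax":0,"ay":0,"az":0}]' 25
```

```text
time: 17.93
ee_pos: [0.6028, -0.021, 0.2764]
eef_rot: [-0.062, 0.998, -0.0, 0.0]
ft_force: [-0.3, 0.3, -1.0]
width: 0.0218
grip_force: 25.0
```

```bash
python3 -m crank '[{"claw":1,"dx":0,"dy":-0.025,"dz":0,"ax":0,"ay":0,"az":0},{"claw":1,"dx":0,"dy":-0.025,"dz":0,"ax":0,"ay":0,"az":0},{"claw":1,"dx":0,"dy":-0.025,"dz":0,"ax":0,"ay":0,"az":0},{"claw":1,"dx":0,"dy":-0.025,"dz":0,"ax":0,"ay":0,"az":0}]' 25
```

```text
time: 18.27
ee_pos: [0.6032, -0.024, 0.2764]
eef_rot: [-0.062, 0.998, -0.0, 0.0]
ft_force: [-0.8, -0.1, -1.2]
width: 0.0218
grip_force: 25.0
```

```bash
python3 -m crank '[{"claw":1,"dx":0,"dy":-0.025,"dz":0,"ax":0,"ay":0,"az":0},{"claw":1,"dx":0,"dy":-0.025,"dz":0,"ax":0,"ay":0,"az":0},{"claw":1,"dx":0,"dy":-0.025,"dz":0,"ax":0,"ay":0,"az":0},{"claw":1,"dx":0,"dy":-0.025,"dz":0,"ax":0,"ay":0,"az":0}]' 25
```

```text
time: 18.6
ee_pos: [0.6035, -0.027, 0.2764]
eef_rot: [-0.062, 0.998, -0.0, 0.0]
ft_force: [-0.0, 0.2, -1.2]
width: 0.0218
grip_force: 25.0
```

```bash
python3 -m crank '[{"claw":1,"dx":0,"dy":-0.025,"dz":0,"ax":0,"ay":0,"az":0},{"claw":1,"dx":0,"dy":-0.025,"dz":0,"ax":0,"ay":0,"az":0},{"claw":1,"dx":0,"dy":-0.025,"dz":0,"ax":0,"ay":0,"az":0},{"claw":1,"dx":0,"dy":-0.025,"dz":0,"ax":0,"ay":0,"az":0}]' 25
```

```text
time: 18.93
ee_pos: [0.6039, -0.03, 0.2765]
eef_rot: [-0.062, 0.998, -0.0, 0.0]
ft_force: [-0.1, 0.9, -0.9]
width: 0.0219
grip_force: 25.0
```

```bash
python3 -m crank '[{"claw":1,"dx":0,"dy":-0.025,"dz":0,"ax":0,"ay":0,"az":0},{"claw":1,"dx":0,"dy":-0.025,"dz":0,"ax":0,"ay":0,"az":0},{"claw":1,"dx":0,"dy":-0.025,"dz":0,"ax":0,"ay":0,"az":0},{"claw":1,"dx":0,"dy":-0.025,"dz":0,"ax":0,"ay":0,"az":0}]' 25
```

```text
time: 19.27
ee_pos: [0.6042, -0.0319, 0.2765]
eef_rot: [-0.062, 0.998, 0.001, 0.0]
ft_force: [-0.2, 5.2, -1.2]
width: 0.0215
grip_force: 25.0
```

```bash
python3 -m crank '[{"claw":1,"dx":0,"dy":0.05,"dz":0,"ax":0,"ay":0,"az":0},{"claw":1,"dx":0,"dy":0,"dz":0,"ax":0,"ay":0,"az":0},{"claw":1,"dx":0,"dy":0,"dz":0,"ax":0,"ay":0,"az":0}]' 25; python3 -m crank '[{"claw":1,"dx":0,"dy":0,"dz":0.02,"ax":0,"ay":0,"az":0},{"claw":1,"dx":0,"dy":0,"dz":0.02,"ax":0,"ay":0,"az":0},{"claw":1,"dx":0,"dy":0,"dz":0.02,"ax":0,"ay":0,"az":0},{"claw":1,"dx":0,"dy":0,"dz":0,"ax":0,"ay":0,"az":0}]' 25
```

```text
time: 19.52
ee_pos: [0.6041, -0.0316, 0.2764]
eef_rot: [-0.062, 0.998, -0.0, 0.0]
ft_force: [-0.0, 1.5, -1.7]
width: 0.0218
grip_force: 25.0
time: 19.85
ee_pos: [0.6041, -0.0316, 0.2745]
eef_rot: [-0.062, 0.998, -0.0, -0.0]
ft_force: [0.2, -0.3, -1.6]
width: 0.0218
grip_force: 25.0
```

```bash
python3 -m crank '[{"claw":1,"dx":0,"dy":0,"dz":0.02,"ax":0,"ay":0,"az":0},{"claw":1,"dx":0,"dy":0,"dz":0.02,"ax":0,"ay":0,"az":0},{"claw":1,"dx":0,"dy":0,"dz":0.02,"ax":0,"ay":0,"az":0},{"claw":1,"dx":0,"dy":0,"dz":0,"ax":0,"ay":0,"az":0}]' 25
```

```text
time: 20.18
ee_pos: [0.604, -0.0314, 0.2727]
eef_rot: [-0.062, 0.998, -0.0, -0.0]
ft_force: [0.1, -0.2, -2.4]
width: 0.0221
grip_force: 25.0
```

```bash
python3 -m crank '[{"claw":1,"dx":0,"dy":0,"dz":0.02,"ax":0,"ay":0,"az":0},{"claw":1,"dx":0,"dy":0,"dz":0.02,"ax":0,"ay":0,"az":0},{"claw":1,"dx":0,"dy":0,"dz":0.02,"ax":0,"ay":0,"az":0},{"claw":1,"dx":0,"dy":0,"dz":0,"ax":0,"ay":0,"az":0}]' 25
```

```text
time: 20.52
ee_pos: [0.6041, -0.0314, 0.2709]
eef_rot: [-0.062, 0.998, -0.0, -0.0]
ft_force: [0.2, 0.1, -2.1]
width: 0.0215
grip_force: 25.0
```

```bash
python3 -m crank '[{"claw":1,"dx":0,"dy":0,"dz":0.015,"ax":0,"ay":0,"az":0},{"claw":1,"dx":0,"dy":0,"dz":0.015,"ax":0,"ay":0,"az":0},{"claw":1,"dx":0,"dy":0,"dz":0.0,"ax":0,"ay":0,"az":0},{"claw":1,"dx":0,"dy":0,"dz":0,"ax":0,"ay":0,"az":0}]' 25
```

```text
time: 20.85
ee_pos: [0.6041, -0.0314, 0.2701]
eef_rot: [-0.062, 0.998, -0.0, 0.0]
ft_force: [0.3, -0.4, -1.9]
width: 0.0217
grip_force: 25.0
```

```bash
python3 -m crank '[{"claw":1,"dx":0,"dy":0,"dz":0.015,"ax":0,"ay":0,"az":0},{"claw":1,"dx":0,"dy":0,"dz":0.015,"ax":0,"ay":0,"az":0},{"claw":1,"dx":0,"dy":0,"dz":0.0,"ax":0,"ay":0,"az":0}]' 25
```

```text
time: 21.1
ee_pos: [0.6042, -0.0314, 0.2698]
eef_rot: [-0.062, 0.998, -0.0, 0.0]
ft_force: [-0.8, -0.3, 3.2]
width: 0.0216
grip_force: 25.0
```

```bash
python3 -m crank '[{"claw":1,"dx":0,"dy":0,"dz":-0.015,"ax":0,"ay":0,"az":0},{"claw":0.3,"dx":0,"dy":0,"dz":0,"ax":0,"ay":0,"az":0},{"claw":0.1,"dx":0,"dy":0,"dz":0,"ax":0,"ay":0,"az":0},{"claw":0.1,"dx":0,"dy":0,"dz":0,"ax":0,"ay":0,"az":0},{"claw":0.1,"dx":0,"dy":0,"dz":0,"ax":0,"ay":0,"az":0},{"claw":0.1,"dx":0,"dy":0,"dz":0,"ax":0,"ay":0,"az":0}]' 10
```

```text
time: 21.6
ee_pos: [0.604, -0.0314, 0.2696]
eef_rot: [-0.062, 0.998, -0.0, -0.0]
ft_force: [0.1, 0.0, 0.1]
width: 0.0383
grip_force: 0.0
```

```bash
python3 -m crank '[{"claw":0.1,"dx":0,"dy":0,"dz":-0.2,"ax":0,"ay":0,"az":0},{"claw":0.1,"dx":0,"dy":0,"dz":-0.3,"ax":0,"ay":0,"az":0},{"claw":0.1,"dx":0,"dy":0,"dz":-0.4,"ax":0,"ay":0,"az":0},{"claw":0.1,"dx":0,"dy":0,"dz":-0.6,"ax":0,"ay":0,"az":0},{"claw":0.1,"dx":0,"dy":0,"dz":-0.8,"ax":0,"ay":0,"az":0},{"claw":0.1,"dx":0,"dy":0,"dz":-0.8,"ax":0,"ay":0,"az":0},{"claw":0.1,"dx":0,"dy":0,"dz":-0.3,"ax":0,"ay":0,"az":0},{"claw":0.1,"dx":0,"dy":0,"dz":0,"ax":0,"ay":0,"az":0}]'
python3 - <<'E'
from bench import r
from ov import *
s=r.read_state();c=r.camera("scene");w=r.camera("wrist")
pickle.dump((s,c,w),open("v5.pkl","wb"))
o=np.zeros((600,800,3),np.uint8)
o[:,:400]=cv2.resize(c["color"][140:260,235:315,::-1],(400,600),interpolation=3)
o[:300,400:]=cv2.resize(w["color"][100:310,100:380,::-1],(400,300),interpolation=3)
cv2.imwrite("pics/v5.png",o)
E
```

```text
time: 22.27
ee_pos: [0.6048, -0.0308, 0.375]
eef_rot: [-0.062, 0.998, -0.0, 0.002]
ft_force: [1.1, 0.7, 0.3]
width: 0.0396
grip_force: 0.0
```

View pics/v5.png

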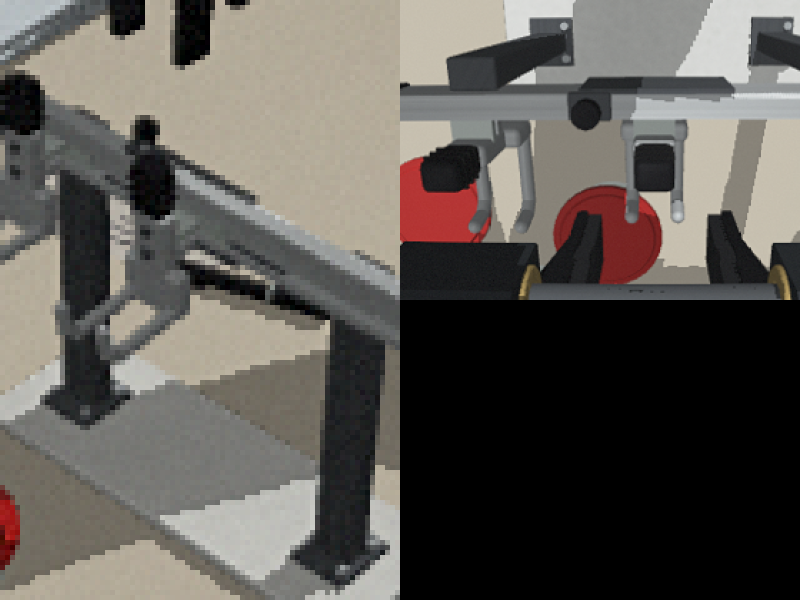

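The loose hook hangs square on the rail by the seat clamp, with its grip at (655,165) in the wrist part of the picture. The gripper is clear, so I'm handing in.

```bash
python3 -c "
from bench import r
print(r.close_job())"
```

```text
the job is handed in; nothing more can be done
None
```

The job is handed in at about 22 s: the hook's runner was fed into the rail, met the seat clamp's stop at about 5 N, was let down about 6 mm into the pocket and released; the last picture shows it hanging on the rail with the gripper clear.

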